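# Take a reading on a proximity sensor

### The job

Test the round sensor that stands in the fixture's nest: turn it in the nest until its code label squarely faces the code reader and let go of it, then draw the spring-return target slide out by its handle until its pointer is level with the index mark on the scale, and keep it there for the reading. The program finishes while still holding the slide at the mark, with the sensor seated upright; leave the other things on the bench where they are.

Things in the scene. Friction and masses are not known exactly. Their poses are not given: they have to be found in the camera images.
- fixture: black test fixture fixed to the bench, base plate 225 x 210 mm, its top 20 mm above the bench. Origin on the bench under the nest's centre; x runs along the slide, away from the robot's side (the slide is drawn out along -x), y to the left, z up. Beside the nest, at y = -62 and +62 mm, stand aluminium bearing blocks, x from -35 to 35 mm, tops 54 mm above the bench
- sensor: the sensor in the nest: round grey proximity sensor, a plain cylinder 50 mm in diameter and 85 mm tall, top rim bevelled over the last 4 mm, 0.11 to 0.22 kg. Origin at the centre of its underside, z up along its axis. Black sensing window on its own +x side, white code label on its own -y side; a white rib on top points from the centre to the label side. It turns freely in the nest
- nest (a point): centre of the nest's floor, 24 mm above the bench. The nest is a white ring, 72 mm across outside, 53 mm inside, rim 35 mm above the bench: 1.5 mm of play all round the sensor
- label (a point): centre of the white code label on the sensor's side, 25 mm from the sensor's axis and 50 mm above its underside
- reader: code reader (scanner block), grey box 46 mm wide, 50 mm deep, top 99 mm above the bench, fixed at the fixture's -y side. Origin on the bench under its window, axes parallel to the fixture's. The window looks along its +y straight at the nest's axis, 125 to 150 mm away. The label faces it squarely when the direction from sensor axis to label is the reader's -y
- reader_window (a point): centre of the reader's window, 73 mm above the bench
- slide: spring-return target slide: two rods through the bearing blocks, crosshead with square steel target plate behind the sensor, pull handle in front. Axes as the fixture's; origin on the fixture's origin when home; moves along the fixture's -x up to 58 mm (end stop, beyond the mark). Spring: 4.5 N at home plus 150 N/m, about 10 N at the mark; let go, it runs home
- handle (a point): centre of the slide's black pull bar: round, 14 mm in diameter, along the fixture's y, 83 mm above the bench, on two posts that leave 74 mm clear between them. Under it only the front bar, top 51 mm above the bench. At home it is 103 mm from the nest's centre on the -x side; it moves with the slide
- pointer (a point): tip of the thin steel pointer on the left end of the slide's crosshead, 55 mm above the bench; at home it is 103 mm from the nest's centre along the fixture's +x
- index: index clip clamped on the scale rail on the fixture's left rear, with a brass thumb screw outside. Origin on the bench under its mark, axes parallel to the fixture's. It stands 34 to 46 mm nearer the nest (towards the fixture's -x) than the pointer when the slide is home
- index_mark (a point): the mark: thin steel fin on top of the index clip, 55 mm above the bench. The slide is at the mark when pointer and fin have the same x in the fixture's frame
- spare_a: bystander, round grey proximity sensor, a plain cylinder 50 mm in diameter and 85 mm tall, top rim bevelled over the last 4 mm, 0.11 to 0.22 kg, standing on the bench left of the fixture. Origin at the centre of its underside
- spare_b: bystander, a like sensor standing on the bench between robot and fixture, left or right. Origin at the centre of its underside
- driver: bystander, screwdriver 170 mm long lying on the bench left of the fixture. Origin under its middle, x along it
- brush: bystander, brush 160 mm long lying on the bench left of the screwdriver. Origin under its middle, x along it
- bottle: bystander, white bottle 54 mm in diameter, 130 mm tall, standing behind the reader at the fixture's right rear. Origin at the centre of its underside
- tape: bystander, roll of tape 90 mm in diameter, 18 mm high, lying flat on the bench between robot and fixture, left or right. Origin at the centre of its underside
- board: bystander, green circuit board 85 x 60 x 4 mm lying on the bench right of the handle. Origin at the centre of its underside
Mind the look-alikes: they are no part of the job. What is shaped like the sensor but purple or red is not meant.

How it is judged:
By the outcome, as a careful person would: the job done as asked, in the order asked, and still so for the second after the job is handed in, while the arm keeps its last pose, push and grip.
It also fails if it takes over 54 s, if anything falls off the work surface, if the arm or the gripper's body presses on something with over 40 N, if the wrist force passes 120 N, or if a joint passes its speed limit or range.

### The arm

A 7-joint arm with a two-finger parallel gripper is mounted at the origin on the work surface. World frame = base frame: x ahead of the robot, y to its left, z up, the work surface at z = 0. Lengths are in m, angles in rad, forces in N, time in s.
With the tool pointing down it reaches from about 0.425 to 0.925 m from the base axis. Payload 6.8 kg.
Tool frame: the origin (TCP) lies on the centre line of the jaws, within the pads' length; the fingertips stand 8 mm ahead of it and the grasp point (between the pads) lies 11 mm behind it (bot.tips_ahead is the distance from the TCP to the fingertips, in m); z points along the fingers, y is the line along which they close (so a half turn about z gives the same grasp; the last joint's range is limited). The gripper opens to 85 mm and grips with 20 to 120 N. Pads are 22 mm wide; open, the fingers measure 114 mm over their backs; the gripper's body (76 mm by 85 mm) begins 54 mm behind the grasp point. The pads swing forward as they close: fully open they stand 13 mm farther back than shut.
Start: joints at [-1.272, 0.477, 0.022, 1.555, -0.011, 1.109, -0.083], TCP at [0.267, 0.62, 0.239] pointing down, gripper open.
Joint ranges: [-2.96, 2.96], [-0.34, 2.1], [-1.41, 1.46], [0.24, 2.44], [-1.37, 4.51], [0.17, 1.92], [-2.96, 2.96]. Speed limits (rad/s): [2.39, 2.39, 3.14, 3.14, 3.14, 3.14, 3.14].

### API

Orientations are given as a unit quaternion [w, x, y, z].
In Python, from station import bot gives the robot as it stands.
- The arm moves only by the tool send_rows, never from a script. Its argument "deltas" is text: rows parted by semicolons, each of 4 numbers parted by spaces: the shift along the tool's x, y, z in m, then the turn about the tool's z in degrees. In form: x y z spin; .... A call has 1 to 5 rows; each row is the pose to reach, as a shift and turn from the pose commanded when the call began, along the tool's axes at that moment; what a row does not reach only later rows make up. A row lasts 1/10 s, in which the tool goes at most 50 mm and 8.59 degrees, less where a joint would pass 70% of its speed; a pose out of reach is approached as far as the arm can. A call with a gripper value outside its range is refused whole. "claw" is the opening, from 0 (shut) to 1 (fully open), set as the call begins (left out, the last holds). The fingers move at their own pace and stop on an object; "force" is the grip in N (left out, the last holds). Time passes only in rows, so rows that repeat a pose let the fingers close. It gives the time, the measured TCP pose, the force, the opening and the grip force at its end, in the units of the state.
- bot.get_obs(): the state, without advancing time (a new reading comes with each control period).
- bot.read_camera(name): name is "scene" or "top" or "wrist"; returns a dict with "img" (384x512x3 uint8, red, green, blue), "depth" (384x512 float32, m along the optical axis (not along the pixel's ray), 0 where there is no reading), "fx", "fy", "cx", "cy" (pixels), "camera_from_world" (4x4, takes a point from world to camera coordinates). Camera axes: x right, y up, looking along -z (the intrinsics and any distortion apply to the point x, -y, -z); pixel columns grow to the right and rows downward; lengths in m; the calibration is good to about 2 mm. The wrist camera is an equidistant fisheye: a pixel r from the principal point sees the ray r / f radians off the axis. A picture is of the moment at which its call begins.
- bot.hand_in(): hands the job in; it is judged then, once.
Trained networks look in a picture, given as the dict that the camera call returned (one of the last four; its "shot" number tells which), for a name from the list of things; names that differ only in an ending like _2 or _b are one class to them, and where a whole thing is asked for, a point or a joint stands for the part that bears it (a point fixed in the world has none). Each returns a list of dicts, best first, with "confidence" (0 to 1); they miss things now and then, are a little off and sometimes report something else, mostly with a low value. They report only what shows in the picture. A call takes as long as a camera call. They do not tell look-alikes from the thing itself.
- bot.masks_of(picture, query): "mask" (384x512 bool, what is visible of it).
- bot.landmark_of(picture, query): "xyz" ([x, y, z] in m, in world coordinates, good to about 4 mm: a listed point, or the origin of a listed thing).
The state is a dict: "t": time; "q": joint angles; "joint_vel": joint speeds; "joint_torque": joint torques, N m; "eef_pos": TCP position; "tool_rot": TCP orientation; "contact_force": force on the tool from outside, world axes, zero at the start; "torque": the same for the moment, N m; "gripper_width": opening from 0.0 (shut) to 1.0 (fully open); "grasp_force": force on a finger pad.
Only numpy, scipy, OpenCV 4.12 (cv2) and the standard library are available. Lean on these libraries where they do the work, as an engineer would, in place of code of your own. Each camera call takes 0.05 s, during which the arm holds its last target. There are 200 camera calls.

## Working session

There is one attempt and no reset: what is moved stays moved. The work goes in short steps, Python scripts to look and compute and a tool call to move; the robot and the scene stay as the last step left them, time stands still between calls to the robot, and variables do not carry over. Pictures are saved under pics/ and viewed, at most 10 in all, crops included, and the job is handed in when it is done.

Besides the shell and the picture viewer there is one more tool, called after "Emit:" in YAML: its name, and indented under it one key for each argument. send_rows: Moves the arm, as the interface text tells. Its arguments: {"type":"object","properties":{"deltas":{"type":"string"},"claw":{"type":"number"},"force":{"type":"number"}},"required":["deltas"]}

```bash
mkdir -p pics; ls
cat > h.py <<'E'
import numpy as np, cv2
from station import bot
def save(p,n): cv2.imwrite(f'pics/{n}.png',p['img'][:,:,::-1])
def proj(p,X):
    c=p['camera_from_world']@np.r_[X,1]; return np.round([p['cx']+p['fx']*c[0]/-c[2], p['cy']-p['fy']*c[1]/-c[2]],1)
def cloud(p):
    v,u=np.mgrid[:384,:512]; d=p['depth']
    c=np.stack([(u-p['cx'])/p['fx']*d,-(v-p['cy'])/p['fy']*d,-d,np.ones_like(d)],-1)
    return (c@np.linalg.inv(p['camera_from_world']).T)[...,:3]
E
python3 - <<'E'
from h import *
o=bot.get_obs(); print({k:np.round(v,3) for k,v in o.items()})
a=[bot.read_camera(n) for n in('top','scene')]
cv2.imwrite('pics/a.png',cv2.resize(np.vstack([x['img'] for x in a])[:,:,::-1],None,fx=.78,fy=.78))
save(a[0],'top0')
for p in a:
  print(p.get('dist'),[k for k in p])
  for n in 'fixture sensor nest label reader reader_window handle pointer index index_mark spare_a driver bottle tape board'.split():
    r=bot.landmark_of(p,n)
    print(n,[(np.round(x['xyz'],3).tolist(),round(x['confidence'],2),proj(p,x['xyz']).tolist()) for x in r[:3]])
E
```

```text
pics
{'t': np.float64(0.0), 'q': array([-1.272,  0.478,  0.022,  1.556, -0.011,  1.109, -0.083]), 'joint_vel': array([ 0.001, -0.002,  0.   ,  0.   , -0.   , -0.002,  0.001]), 'joint_torque': array([ 1.0000e-03, -5.9645e+01,  1.6090e+00, -2.8120e+01,  1.3000e-02,
        9.0000e-03, -0.0000e+00]), 'eef_pos': array([0.267, 0.619, 0.238]), 'tool_rot': array([-0.   ,  0.202,  0.979, -0.001]), 'contact_force': array([ 0.725, -0.692,  0.46 ]), 'torque': array([ 0.008, -0.036, -0.061]), 'grasp_force': np.float64(0.0), 'gripper_width': np.float64(1.0)}
None ['img', 'depth', 'fx', 'fy', 'cx', 'cy', 'camera_from_world', 'shot']
fixture [([0.595, -0.135, 0.002], 0.85, [305.7, 184.5])]
sensor [([0.594, -0.137, 0.025], 0.79, [307.4, 183.9]), ([0.375, -0.138, 0.001], 0.76, [308.4, 254.7]), ([0.811, -0.214, -0.003], 0.54, [327.9, 119.3])]
nest [([0.592, -0.13, 0.025], 0.64, [305.3, 184.6]), ([0.585, -0.264, 0.072], 0.6, [352.3, 184.4])]
label [([0.783, -0.22, 0.048], 0.72, [333.7, 122.9]), ([0.39, -0.157, 0.051], 0.62, [317.2, 250.4]), ([0.611, -0.115, 0.074], 0.56, [302.5, 175.9])]
reader [([0.58
[... 1824 characters left out ...]
, [221.7, 161.7]), ([0.516, 0.034, 0.001], 0.41, [260.6, 203.0])]
pointer [([0.702, -0.053, 0.056], 0.79, [194.7, 207.9]), ([0.616, -0.112, 0.075], 0.54, [199.8, 181.9]), ([0.492, -0.128, 0.084], 0.41, [222.7, 161.7])]
index [([0.664, -0.048, -0.002], 0.56, [207.2, 218.8])]
index_mark [([0.702, -0.053, 0.053], 0.37, [194.9, 208.6])]
spare_a [([0.654, 0.055, 0.0], 0.88, [238.0, 229.1]), ([0.294, 0.302, 0.003], 0.87, [373.9, 196.4]), ([0.589, -0.135, -0.0], 0.61, [202.7, 197.3])]
driver [([0.518, 0.035, 0.0], 0.72, [260.5, 203.5])]
bottle []
tape [([0.29, -0.299, 0.003], 0.72, [223.6, 149.4]), ([0.519, 0.037, 0.003], 0.28, [260.8, 203.2])]
board [([0.459, -0.303, 0.001], 0.51, [192.7, 166.5])]
```

View pics/a.png

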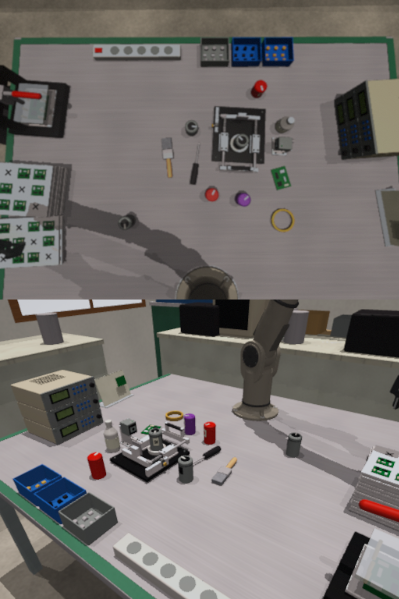

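Run:
```python
from h import *
p=bot.read_camera('top'); q=bot.read_camera('scene')
a=cv2.resize(p['img'][130:235,250:380],None,fx=5,fy=5,interpolation=2)
b=cv2.resize(q['img'][130:250,110:270],None,fx=3,fy=3,interpolation=2)
cv2.imwrite('pics/b.png',a[:,:,::-1]); cv2.imwrite('pics/c.png',b[:,:,::-1])
C=cloud(p); I=p['img'].astype(int)
m=(abs(C[...,2]-.112)<.02)&(np.hypot(C[...,0]-.594,C[...,1]+.135)<.035)
P=C[m]; print(m.sum(),P[:,2].max(),np.median(P[:,2]),P[:,:2].min(0),P[:,:2].max(0),P.mean(0))
w=m&(I.min(-1)>190); 
if w.any(): print('white',w.sum(),C[w].round(3)[:30].tolist())
h=(abs(C[...,2]-.088)<.008)&(abs(C[...,0]-.495)<.03)&(abs(C[...,1]+.13)<.08)
P=C[h]; print('handle',len(P),P.mean(0),P.min(0),P.max(0))
v,_,_,_=cv2.fitLine(P[:,:2].astype(np.float32),cv2.DIST_L2,0,.01,.01).ravel().tolist(),0,0,0
print(v)
```

```text
244 0.11308503387919977 0.1074831683051154 [ 0.57080239 -0.15573803] [ 0.6209822  -0.10699849] [ 0.59437354 -0.1307018   0.10689085]
handle 160 [ 0.49277865 -0.125501    0.08789523] [ 0.48433568 -0.17333443  0.08048544] [ 0.50270496 -0.0766815   0.09484063]
[0.058514486998319626, 0.9982865452766418, 0.4927786588668823, -0.12550100684165955]
```

View pics/b.png

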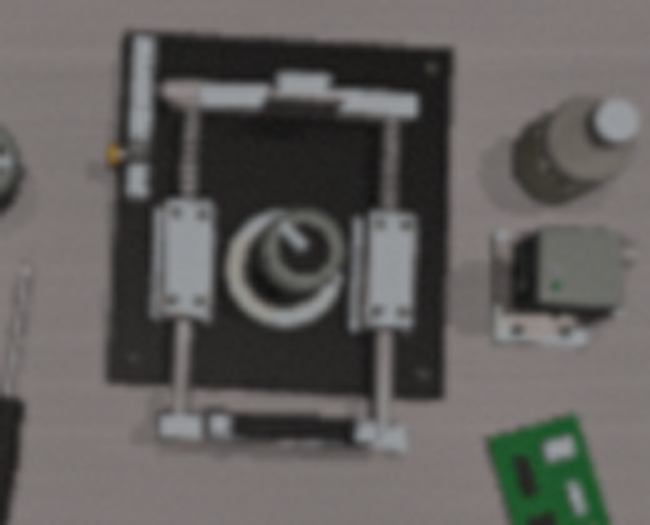

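View pics/c.png

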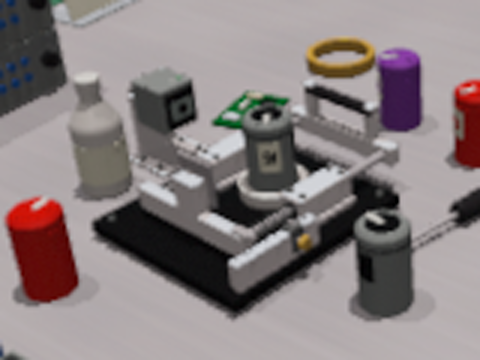

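The sensor meant is the upright grey one in the nest, at about (297,245) in the first crop and (268,150) in the second. It is the only grey sensor inside the white ring. The red and purple cylinders and the spare at (385,260) in the second crop are not in the nest. Its rib points up-left (about +45° in world), so it needs roughly 138° clockwise. The fixture's yaw is about -4°.

Emit:
send_rows:
  deltas: "-0.035 -0.033 0 0;-0.07 -0.066 0 0;-0.105 -0.099 0 0;-0.14 -0.132 0 0;-0.175 -0.165 0 0"
  claw: 1

```text
t: 2.2
eef_pos: [0.3631, 0.3973, 0.2395]
tool_rot: [0.0, 0.202, 0.979, 0.0]
contact_force: [0.8, 0.7, 0.3]
gripper_width: 0.998
grasp_force: 0.0
```

Emit:
send_rows:
  deltas: "-0.035 -0.033 0 0;-0.07 -0.066 0 0;-0.105 -0.099 0 0;-0.14 -0.132 0 0;-0.175 -0.165 0 0"

```text
t: 2.7
eef_pos: [0.4585, 0.1766, 0.2397]
tool_rot: [0.0, 0.202, 0.979, 0.0]
contact_force: [0.6, 0.9, -0.6]
gripper_width: 1.001
grasp_force: 0.0
```

Emit:
send_rows:
  deltas: "-0.035 -0.033 0 0;-0.07 -0.066 0 0;-0.105 -0.099 0 0;-0.14 -0.132 0 0;-0.175 -0.165 0 0"

```text
t: 3.2
eef_pos: [0.554, -0.0442, 0.2397]
tool_rot: [0.0, 0.202, 0.979, 0.0]
contact_force: [0.3, -0.5, -0.3]
gripper_width: 0.995
grasp_force: 0.0
```

Emit:
send_rows:
  deltas: "-0.035 -0.033 0 0;-0.072 -0.067 0 0;-0.072 -0.067 0 0;-0.072 -0.067 0 0"

```text
t: 3.6
eef_pos: [0.593, -0.134, 0.2391]
tool_rot: [-0.0, 0.203, 0.979, -0.0]
contact_force: [-0.4, 1.3, 0.0]
gripper_width: 0.999
grasp_force: 0.0
```

Run:
```python
from h import *
o=bot.get_obs(); print(o['q'].round(3),o['eef_pos'].round(4),o['contact_force'])
p=bot.read_camera('wrist'); cv2.imwrite('pics/w.png',p['img'][:,:,::-1]); print(p['fx'],p['cx'],p['cy'],np.linalg.inv(p['camera_from_world']).round(3).tolist())
for n in 'sensor nest label reader_window handle pointer index_mark'.split():
    print(n,[(np.round(x['xyz'],3).tolist(),round(x['confidence'],2)) for x in bot.landmark_of(p,n)[:3]])
# fisheye cloud
v,u=np.mgrid[:384,:512]; X=(u-p['cx'])/p['fx'];Y=(v-p['cy'])/p['fy']; r=np.hypot(X,Y)+1e-9; d=p['depth']; t=np.tan(r)/r
c=np.stack([X*t*d,-Y*t*d,-d,np.ones_like(d)],-1); C=(c@np.linalg.inv(p['camera_from_world']).T)[...,:3]
m=(d>0)&(abs(C[...,2]-.109)<.006)&(np.hypot(C[...,0]-.594,C[...,1]+.135)<.035)
P=C[m][:,:2].astype(np.float32); print(m.sum(),np.median(C[m][:,2]),cv2.minEnclosingCircle(P),P.min(0),P.max(0))
m=(d>0)&(abs(C[...,2]-.0345)<.003)&(np.hypot(C[...,0]-.594,C[...,1]+.135)<.045)
P=C[m][:,:2].astype(np.float32); print(m.sum(),cv2.minEnclosingCircle(P))
```

```text
[-0.189  0.384  0.405  1.745 -0.17   1.048  1.436] [ 0.593  -0.134   0.2391] [-0.37414012  1.34840393  0.02433246]
297.3186396354542 251.02253984967953 191.69649650941017 [[0.397, -0.884, -0.245, 0.532], [0.918, 0.383, 0.105, -0.107], [0.001, -0.266, 0.964, 0.373], [0.0, 0.0, 0.0, 1.0]]
sensor [([0.597, -0.134, 0.022], 0.83), ([0.373, -0.139, -0.001], 0.58), ([0.811, -0.217, -0.0], 0.56)]
nest []
label [([0.393, -0.155, 0.048], 0.83), ([0.615, -0.114, 0.078], 0.68), ([0.786, -0.223, 0.048], 0.68)]
reader_window [([0.581, -0.267, 0.074], 0.96)]
handle []
pointer [([0.701, -0.053, 0.054], 0.9)]
index_mark [([0.668, -0.054, -0.004], 0.72), ([0.661, -0.049, 0.05], 0.53)]
2110 0.10854851887540973 ((0.5949450135231018, -0.1324397325515747), 0.025011619552969933) [ 0.57011783 -0.15720318] [ 0.6197722 -0.1084116]
790 ((0.5945066213607788, -0.13255158066749573), 0.035458799451589584)
```

View pics/w.png

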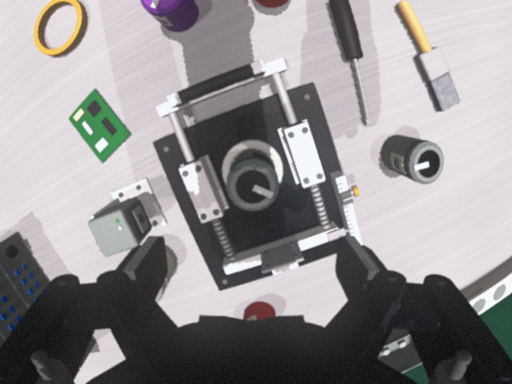

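Wrist view: the sensor's top is at (253,185) with its rib pointing right and down to (275,195). The handle runs from (165,105) to (280,68). I'll measure the rib direction and the fixture yaw from this view.

```bash
cat >> h.py <<'E'
def wcloud(p):
    v,u=np.mgrid[:384,:512]; X=(u-p['cx'])/p['fx'];Y=(v-p['cy'])/p['fy']; r=np.hypot(X,Y)+1e-9; d=p['depth']; t=np.tan(r)/r
    c=np.stack([X*t*d,-Y*t*d,-d,np.ones_like(d)],-1); return (c@np.linalg.inv(p['camera_from_world']).T)[...,:3]
def rib(p,cx=.595,cy=-.1325):
    C=wcloud(p); g=p['img'].min(-1).astype(int); m=(p['depth']>0)&(abs(C[...,2]-.110)<.005)&(np.hypot(C[...,0]-cx,C[...,1]-cy)<.02)
    w=m&(g>150); P=C[w][:,:2].astype(np.float32)
    l=cv2.fitLine(P,cv2.DIST_HUBER,0,.001,.001).ravel(); mean=P.mean(0)-[cx,cy]
    if l[:2]@mean<0: l[:2]*=-1
    return w.sum(),np.degrees(np.arctan2(l[1],l[0])),np.degrees(np.arctan2(mean[1],mean[0])),np.hypot(*mean)
def ln(P):
    l=cv2.fitLine(P.astype(np.float32),cv2.DIST_HUBER,0,.001,.001).ravel(); return np.degrees(np.arctan2(l[1],l[0])),l[2:].round(4)
E
python3 - <<'E'
from h import *
p=bot.read_camera('wrist'); C=wcloud(p); ok=p['depth']>0
print('rib',rib(p))
x,y,z=C[...,0],C[...,1],C[...,2]
h=ok&(abs(z-.088)<.006)&(abs(x-.493)<.03)&(abs(y+.13)<.06); print('handle',h.sum(),ln(C[h][:,:2]),C[h].mean(0))
for s in(1,-1):
    b=ok&(abs(z-.054)<.003)&(abs(x-.594)<.042)&(abs(y-(-.1325+s*.062))<.02)
    print('block',b.sum(),cv2.minAreaRect((C[b][:,:2]*1000).astype(np.float32)))
c=ok&(z>.035)&(x>.67)&(x<.72)&(y<-.03)&(y>-.23); print('cross',c.sum(),ln(C[c][:,:2]),C[c].max(0))
f=ok&(abs(z-.02)<.003)&(abs(x-.594)<.15)&(abs(y+.13)<.13); print('base',cv2.minAreaRect((C[f][:,:2]*1000).astype(np.float32)))
E
```

```text
rib (np.int64(76), np.float32(41.656178), np.float64(41.01586071558906), np.float64(0.01032836225010235))
handle 1408 (np.float32(87.03519), array([ 0.4934, -0.1262], dtype=float32)) [ 0.49314449 -0.12607216  0.08815007]
block 1520 ((598.3773803710938, -71.1615982055664), (28.280200958251953, 70.1111068725586), 86.42938232421875)
block 1427 ((591.49169921875, -194.779296875), (29.110265731811523, 69.83720397949219), 87.1871566772461)
cross 3139 (np.float32(86.74219), array([ 0.6911, -0.1306], dtype=float32)) [ 0.71962517 -0.03044625  0.10329992]
base ((632.1657104492188, -134.78775024414062), (210.5922088623047, 225.27891540527344), 86.72685241699219)
```

Emit:
send_rows:
  deltas: "-0.001 0.002 0.04 0;-0.001 0.002 0.08 0;-0.001 0.002 0.12 0;-0.001 0.002 0.15 0;-0.001 0.002 0.162 0"

```text
t: 4.55
eef_pos: [0.5928, -0.1302, 0.0743]
tool_rot: [-0.002, 0.202, 0.979, -0.0]
contact_force: [-0.7, -0.8, 0.0]
gripper_width: 0.995
grasp_force: 0.0
```

Emit:
send_rows:
  deltas: "0 0 0.002 0;0 0 0.002 0;0 0 0.002 0;0 0 0.002 0;0 0 0.002 0"
  claw: 0
  force: 20

```text
t: 5.05
eef_pos: [0.5959, -0.1315, 0.077]
tool_rot: [0.002, 0.202, 0.979, 0.0]
contact_force: [-0.2, -1.2, 6.6]
gripper_width: 0.578
grasp_force: 22.2
```

Emit:
send_rows:
  deltas: "0 0 0 0;0 0 0 0;0 0 0 0;0 0 0 0;0 0 0 0"

```text
t: 5.55
eef_pos: [0.5959, -0.1315, 0.077]
tool_rot: [0.002, 0.202, 0.979, 0.0]
contact_force: [-0.5, -1.1, 6.8]
gripper_width: 0.58
grasp_force: 22.2
```

Emit:
send_rows:
  deltas: "0 0 0 8;0 0 0 16;0 0 0 24;0 0 0 32;0 0 0 40"

```text
t: 6.05
eef_pos: [0.5954, -0.1322, 0.077]
tool_rot: [0.001, 0.527, 0.85, 0.0]
contact_force: [-3.0, -2.4, 6.8]
gripper_width: 0.579
grasp_force: 22.4
```

Emit:
send_rows:
  deltas: "0 0 0 8;0 0 0 16;0 0 0 24;0 0 0 32;0 0 0 40"

```text
t: 6.55
eef_pos: [0.5952, -0.1325, 0.077]
tool_rot: [0.001, 0.786, 0.618, 0.0]
contact_force: [-1.3, -1.4, 5.6]
gripper_width: 0.583
grasp_force: 22.1
```

Emit:
send_rows:
  deltas: "0 0 0 8;0 0 0 16;0 0 0 24;0 0 0 32;0 0 0 40"

```text
t: 7.05
eef_pos: [0.5948, -0.1329, 0.0769]
tool_rot: [0.001, 0.95, 0.312, 0.0]
contact_force: [-4.7, -1.8, 8.7]
gripper_width: 0.58
grasp_force: 21.9
```

Emit:
send_rows:
  deltas: "0 0 0 7.5;0 0 0 14.6;0 0 0 14.6;0 0 0 14.6;0 0 0 14.6"

```text
t: 7.55
eef_pos: [0.595, -0.1329, 0.0767]
tool_rot: [0.001, 0.982, 0.191, 0.001]
contact_force: [-3.1, -3.0, 6.2]
gripper_width: 0.581
grasp_force: 20.0
```

Run:
```python
from h import *
p=bot.read_camera('wrist'); o=bot.get_obs(); print(rib(p),o['q'].round(2))
a=o['tool_rot'];print('tool y az',np.degrees(2*np.arctan2(a[2],a[1]))-90)
cv2.imwrite('pics/w2.png',p['img'][:,:,::-1])
```

```text
Traceback (most recent call last):
  File "h.py", line 16, in rib
    l=cv2.fitLine(P,cv2.DIST_HUBER,0,.001,.001).ravel(); mean=P.mean(0)-[cx,cy]
      ~~~~~~~~~~~^^^^^^^^^^^^^^^^^^^^^^^^^^^^^^
cv2.error: OpenCV(4.12.0) /io/opencv/modules/imgproc/src/linefit.cpp:50: error: (-215:Assertion failed) count > 0 in function 'fitLine2D_wods'
```

Emit:
send_rows:
  deltas: "0 0 0 0;0 0 0 0;0 0 0 0;0 0 0 0;0 0 0 0"
  claw: 1

```text
t: 8.1
eef_pos: [0.5946, -0.1307, 0.0752]
tool_rot: [-0.0, 0.981, 0.192, -0.0]
contact_force: [0.2, -0.4, 0.4]
gripper_width: 1.001
grasp_force: 0.0
```

Emit:
send_rows:
  deltas: "0 0 -0.04 0;0 0 -0.08 0;0 0 -0.12 0;0 0 -0.165 0;0 0 -0.165 0"

```text
t: 8.6
eef_pos: [0.5973, -0.1329, 0.2461]
tool_rot: [0.002, 0.982, 0.191, 0.004]
contact_force: [-0.2, -0.3, -0.2]
gripper_width: 1.0
grasp_force: 0.0
```

Run:
```python
from h import *
p=bot.read_camera('wrist'); o=bot.get_obs(); print(o['q'].round(2))
cv2.imwrite('pics/w3.png',p['img'][:,:,::-1])
C=wcloud(p);d=p['depth']
m=(d>0)&(abs(C[...,2]-.109)<.006)&(np.hypot(C[...,0]-.594,C[...,1]+.135)<.035)
P=C[m][:,:2].astype(np.float32); c=cv2.minEnclosingCircle(P); print(m.sum(),np.median(C[m][:,2]),c)
print('max brightness',p['img'].min(-1)[m].max()); print(rib(p,*c[0]))
```

```text
[-0.65  0.61  1.14  1.76 -0.6   1.16 -0.51]
2000 0.10843669195138522 ((0.5960269570350647, -0.13235372304916382), 0.025128362700343132)
max brightness 194
(np.int64(47), np.float32(-91.206245), np.float64(-97.81059094076168), np.float64(0.013123234356134307))
```

View pics/w3.png

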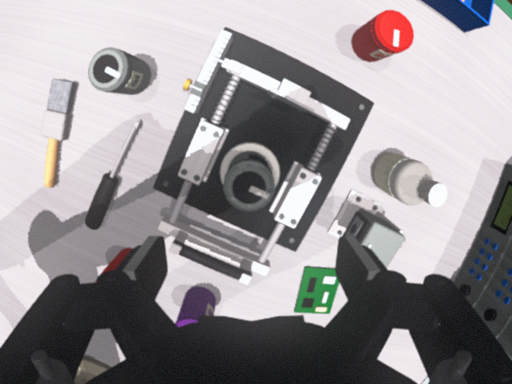

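The rib now points towards the reader, from (250,185) to (268,193) in this view. I'll measure it more finely on a rectified top view.

```bash
cat >> h.py <<'E'
def rect(p,x0,y0,z,R=.03,n=240):
    # rectified view: rows=+x up->down, cols=+y left->right
    i=np.linspace(R,-R,n); X,Y=np.meshgrid(x0+i,y0+i,indexing='ij')
    W=np.stack([X,Y,np.full_like(X,z),np.ones_like(X)],-1)@p['camera_from_world'].T
    a,b,c=W[...,0],-W[...,1],-W[...,2]; rr=np.hypot(a,b)+1e-9; th=np.arctan2(rr,c)
    return cv2.remap(p['img'],(p['cx']+p['fx']*th*a/rr).astype(np.float32),(p['cy']+p['fy']*th*b/rr).astype(np.float32),cv2.INTER_LINEAR),X,Y
def rib2(p,x0,y0):
    r,X,Y=rect(p,x0,y0,.111); g=r.min(-1).astype(float); rad=np.hypot(X-x0,Y-y0)
    m=rad<.0195; w=np.clip(g-np.median(g[m])-40,0,None)*m
    n,l,s,_=cv2.connectedComponentsWithStats((w>0).astype(np.uint8)); k=1+np.argmax(s[1:,4]); w=w*(l==k)
    mu=np.array([(w*X).sum(),(w*Y).sum()])/w.sum(); D=np.stack([X-mu[0],Y-mu[1]],-1)
    S=np.einsum('ij,ija,ijb->ab',w,D,D); e=np.linalg.eigh(S); v=e[1][:,1]
    if v@(mu-[x0,y0])<0: v=-v
    return r,(np.degrees(np.arctan2(v[1],v[0])),np.sqrt(e[0][1]/e[0][0]),np.degrees(np.arctan2(*(mu-[x0,y0])[::-1])),np.hypot(*(mu-[x0,y0])))
E
python3 - <<'E'
from h import *
p=bot.read_camera('wrist'); r,a=rib2(p,.596,-.1325); print(a)
cv2.imwrite('pics/r.png',r[:,:,::-1])
C=wcloud(p);ok=p['depth']>0;x,y,z=C[...,0],C[...,1],C[...,2]
h=ok&(abs(z-.088)<.006)&(abs(x-.493)<.03)&(abs(y+.13)<.06); print('handle',h.sum(),ln(C[h][:,:2]),C[h].mean(0))
cs=[]
for s in(1,-1):
    b=ok&(abs(z-.054)<.003)&(abs(x-.594)<.042)&(abs(y-(-.1325+s*.062))<.02)
    cs.append(cv2.minAreaRect((C[b][:,:2]*1000).astype(np.float32))); print(cs[-1])
d=np.subtract(cs[0][0],cs[1][0]); print('yaw',np.degrees(np.arctan2(-d[0],d[1])))
for q in [p]+[bot.read_camera(n) for n in('top','scene')]:
  for n in 'pointer index_mark label index handle sensor reader_window'.split():
    print(n,[(np.round(v['xyz'],4).tolist(),round(v['confidence'],2)) for v in bot.landmark_of(q,n)[:3]])
E
```

```text
(np.float64(-63.23642701527564), np.float64(1.3919102526017881), np.float64(-104.95952002933853), np.float64(0.010309451949371))
handle 1021 (np.float32(87.929115), array([ 0.495 , -0.1267], dtype=float32)) [ 0.49442664 -0.12639602  0.08768527]
((598.9142456054688, -71.309326171875), (28.14316749572754, 70.40042877197266), 86.97570037841797)
((591.3668212890625, -194.60659790039062), (29.063146591186523, 69.93885040283203), 86.59184265136719)
yaw -3.502888944288844
pointer [([0.7029, -0.0528, 0.0584], 0.55)]
index_mark []
label [([0.7874, -0.2233, 0.0502], 0.73), ([0.5914, -0.1555, 0.0759], 0.7), ([0.3912, -0.156, 0.0487], 0.66)]
index [([0.6657, -0.0517, -0.0035], 0.53)]
handle [([0.4901, -0.124, 0.0836], 0.56), ([0.7009, -0.0511, 0.0547], 0.43)]
sensor [([0.3745, -0.1409, -0.0029], 0.96), ([0.5978, -0.1356, 0.0229], 0.93), ([0.8118, -0.2159, 0.0018], 0.87)]
reader_window [([0.58, -0.2655, 0.0716], 0.8)]
pointer [([0.7009, -0.0489, 0.0556], 0.73), ([0.2969, 0.3013, -0.0003], 0.38)]
index_mark [([0.6629, -0.0461, 0.0522], 0.43)]
label [([0.3926, -0.157, 0.0512], 0.7), ([0.5821, -0.2644, 0.0018], 0.7), ([0.7801, -0.2255, 0.0491], 0.47)]
index [([0.6607, -0.0484, -0.0026], 0.5)]
handle []
sensor [([0.8121, -0.2151, -0.0022], 0.8), ([0.3775, -0.1386, -0.0023], 0.49)]
reader_window [([0.5867, -0.2629, 0.072], 0.63)]
pointer [([0.7031, -0.0505, 0.0536], 0.93), ([0.6635, -0.0497, -0.0009], 0.72)]
index_mark [([0.6651, -0.0456, 0.06], 0.56), ([0.5906, -0.1346, 0.0008], 0.48)]
label [([0.5931, -0.1562, 0.0735], 0.9), ([0.3893, -0.1575, 0.0498], 0.72), ([0.4174, -0.0284, 0.0502], 0.64)]
index [([0.6629, -0.0511, -0.0016], 0.55)]
handle [([0.493, -0.127, 0.0849], 0.57)]
sensor [([0.3955, -0.018, 0.002], 0.77), ([0.8124, -0.2144, -0.0002], 0.75), ([0.3731, -0.1398, -0.0009], 0.74)]
reader_window [([0.5846, -0.2696, 0.0699], 0.88), ([0.6507, 0.0545, 0.0052], 0.65)]
```

View pics/r.png

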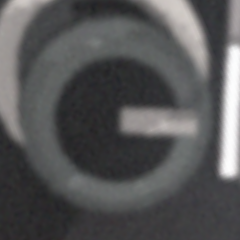

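The rectified top view shows the rib from (122,122) to (195,123), so it points close to world -90°. I'll fit its slope.

Run:
```python
from h import *
p=bot.read_camera('wrist'); r,X,Y=rect(p,.596,-.1325,.111); g=cv2.GaussianBlur(r.min(-1),(0,0),1.5).astype(float)
gy=np.gradient(g,axis=0); 
cols=np.arange(130,190); up=[];lo=[]
for c in cols:
    s=gy[98:150,c]; up.append(98+np.argmax(s[:26])); lo.append(124+np.argmin(s[26:]))
for n,e in(('up',up),('lo',lo)):
    k,b=np.polyfit(cols,e,1); kk=cv2.fitLine(np.c_[cols,e].astype(np.float32),cv2.DIST_HUBER,0,.01,.01).ravel()
    print(n,np.degrees(np.arctan(k)),np.degrees(np.arctan2(kk[1],kk[0])),e[::6])
mid=(np.array(up)+lo)/2; print('rib az = -90 -', np.degrees(np.arctan(np.polyfit(cols,mid,1)[0])))
# base plate / block edge yaw in the same camera
C=wcloud(p); print(bot.get_obs()['eef_pos'].round(4))
```

```text
up 1.3513502810392328 0.3187901 [np.int64(108), np.int64(108), np.int64(108), np.int64(108), np.int64(107), np.int64(108), np.int64(109), np.int64(108), np.int64(109), np.int64(110)]
lo 2.036890781391067 2.0273943 [np.int64(132), np.int64(133), np.int64(133), np.int64(133), np.int64(134), np.int64(134), np.int64(134), np.int64(135), np.int64(133), np.int64(135)]
rib az = -90 - 1.694181182811351
[ 0.5947 -0.131   0.2403]
```

The label is within about 2° of facing the reader squarely. Next is the handle.

Emit:
send_rows:
  deltas: "-0.023 -0.011 0 -8;-0.046 -0.022 0 -16;-0.07 -0.033 0 -24;-0.093 -0.044 0 -32;-0.093 -0.044 0 -40"

```text
t: 10.4
eef_pos: [0.4886, -0.1254, 0.2398]
tool_rot: [-0.002, 0.856, 0.517, -0.0]
contact_force: [0.2, -0.5, 1.0]
gripper_width: 1.001
grasp_force: 0.0
```

Emit:
send_rows:
  deltas: "0 0 0 -8;0 0 0 -16;0 0 0 -24.7;0 0 0 -24.7;0 0 0 -24.7"

```text
t: 10.9
eef_pos: [0.4919, -0.1254, 0.2404]
tool_rot: [-0.0, 0.728, 0.686, 0.0]
contact_force: [1.0, -0.0, 0.4]
gripper_width: 1.0
grasp_force: 0.0
```

Run:
```python
from h import *
o=bot.get_obs(); a=o['tool_rot'];print(o['q'].round(2),o['eef_pos'].round(4),'y az',np.degrees(2*np.arctan2(a[2],a[1]))-90)
p=bot.read_camera('wrist');C=wcloud(p);ok=p['depth']>0;x,y,z=C[...,0],C[...,1],C[...,2]
h=ok&(abs(z-.088)<.006)&(abs(x-.493)<.03)&(abs(y+.126)<.033); print('handle',h.sum(),ln(C[h][:,:2]),C[h].mean(0),C[h].min(0),C[h].max(0))
```

```text
[-0.67  0.29  0.97  1.99 -0.28  1.    0.38] [ 0.4919 -0.1254  0.2404] y az -3.4496377397971543
handle 862 (np.float32(87.28543), array([ 0.4926, -0.1252], dtype=float32)) [ 0.49261951 -0.1251923   0.08789226] [ 0.48472898 -0.15896712  0.0821936 ] [ 0.50068058 -0.09303601  0.09124956]
```

Emit:
send_rows:
  deltas: "0 0.001 0.04 0;0 0.001 0.08 0;0 0.001 0.12 0;0 0.001 0.15 0;0 0.001 0.167 0"

```text
t: 11.45
eef_pos: [0.4916, -0.1252, 0.0707]
tool_rot: [-0.001, 0.728, 0.686, -0.002]
contact_force: [0.4, 0.5, 0.0]
gripper_width: 1.002
grasp_force: 0.0
```

Emit:
send_rows:
  deltas: "0 0 0 0;0 0 0 0;0 0 0 0;0 0 0 0;0 0 0 0"
  claw: 0
  force: 60

```text
t: 11.95
eef_pos: [0.4914, -0.125, 0.0738]
tool_rot: [-0.001, 0.727, 0.687, -0.0]
contact_force: [-5.5, 1.0, 30.1]
gripper_width: 0.147
grasp_force: 42.3
```

Emit:
send_rows:
  deltas: "0 0 0 0;0 0 0 0;0 0 0 0;0 0 0 0;0 0 0 0"

```text
t: 12.45
eef_pos: [0.4915, -0.125, 0.074]
tool_rot: [-0.001, 0.727, 0.687, -0.0]
contact_force: [-6.8, 1.1, 10.9]
gripper_width: 0.141
grasp_force: 58.5
```

```bash
cat >> h.py <<'E'
f=np.radians(-3.3); ex=np.array([np.cos(f),np.sin(f)]); N=np.array([.5945,-.1325])
def marks():
    for n in('wrist','top','scene'):
        p=bot.read_camera(n)
        for k in('pointer','index_mark','index'):
            print(n,k,[(((np.array(v['xyz'][:2])-N)@ex*1000).round(1),round(v['xyz'][2],3),round(v['confidence'],2)) for v in bot.landmark_of(p,k) if np.hypot(*(np.array(v['xyz'][:2])-[.68,-.05]))<.05])
E
python3 - <<'E'
from h import *
o=bot.get_obs(); print(o['q'].round(2),o['eef_pos'].round(4),o['contact_force'].round(1)); marks()
p=bot.read_camera('wrist'); r,X,Y=rect(p,.682,-.05,.055,.045,450); cv2.imwrite('pics/m.png',np.hstack([r,cv2.resize(p['img'],(450,450))[:, :350]])[:,:,::-1])
E
```

```text
[-0.44  0.55  0.73  2.12 -0.58  0.68  0.63] [ 0.4915 -0.125   0.074 ] [-6.8  1.1 10.9]
wrist pointer []
wrist index_mark [(np.float64(62.2), 0.053, 0.98)]
wrist index []
top pointer [(np.float64(103.2), 0.055, 0.95)]
top index_mark [(np.float64(63.1), 0.055, 0.58)]
top index [(np.float64(64.0), -0.002, 0.43)]
scene pointer [(np.float64(104.8), 0.055, 0.57)]
scene index_mark [(np.float64(63.5), 0.057, 0.63)]
scene index [(np.float64(63.1), -0.002, 0.6)]
```

View pics/m.png

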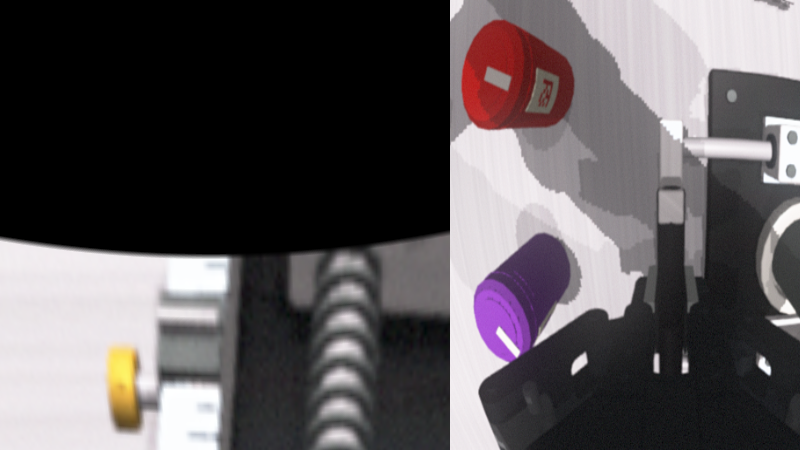

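The bar is held: opening 0.14, about 58 N. I'll measure the pointer-to-fin distance from the saved high wrist picture, rectified at their common height of 55 mm.

Run:
```python
from h import *
T=np.array([[0.397,-0.884,-0.245,0.532],[0.918,0.383,0.105,-0.107],[0.001,-0.266,0.964,0.373],[0,0,0,1]])
T[:3,:3]=np.linalg.svd(T[:3,:3])[0]@np.linalg.svd(T[:3,:3])[2]
def R(p,x0,x1,y0,y1,s):  # fixture coords mm, rows x desc, cols y desc
    X,Y=np.meshgrid(np.arange(x1,x0,-s)/1e3,np.arange(y1,y0,-s)/1e3,indexing='ij'); ey=np.array([-ex[1],ex[0]])
    W=N+X[...,None]*ex+Y[...,None]*ey; H=np.concatenate([W,np.full(X.shape+(1,),.055),np.ones(X.shape+(1,))],-1)@p['camera_from_world'].T
    a,b,c=H[...,0],-H[...,1],-H[...,2]; rr=np.hypot(a,b); th=np.arctan2(rr,c)
    return cv2.remap(p['img'],(p['cx']+p['fx']*th*a/rr).astype(np.float32),(p['cy']+p['fy']*th*b/rr).astype(np.float32),cv2.INTER_CUBIC)
P=dict(img=cv2.imread('pics/w.png'),cx=251.0225,cy=191.6965,fx=297.3186,camera_from_world=np.linalg.inv(T))
r=R(P,45,115,60,120,.14)   # 500 x 428
q=bot.read_camera('wrist'); q['img']=q['img'][:,:,::-1].copy(); r2=R(q,45,115,60,120,.14)
im=np.hstack([r,r2[:,:360]]).copy()
for x in range(50,115,10):
    k=int((115-x)/.14); cv2.line(im,(0,k),(12,k),(0,0,255),1); cv2.putText(im,str(x),(14,k+4),0,.35,(0,0,255),1)
cv2.imwrite('pics/fin.png',im)
```

```text
Traceback (most recent call last):
KeyError: 'fy'
```

```bash
cat >> h.py <<'E'
def R(p,x0,x1,y0,y1,s,z=.055,fish=True):  # fixture coords mm, rows x desc, cols y desc
    X,Y=np.meshgrid(np.arange(x1,x0,-s)/1e3,np.arange(y1,y0,-s)/1e3,indexing='ij'); ey=np.array([-ex[1],ex[0]])
    W=N+X[...,None]*ex+Y[...,None]*ey; H=np.concatenate([W,np.full(X.shape+(1,),z),np.ones(X.shape+(1,))],-1)@p['camera_from_world'].T
    a,b,c=H[...,0],-H[...,1],-H[...,2]; rr=np.hypot(a,b); k=np.arctan2(rr,c)/rr if fish else 1/c
    return cv2.remap(p['img'],(p['cx']+p['fx']*k*a).astype(np.float32),(p['cy']+p['fy']*k*b).astype(np.float32),cv2.INTER_CUBIC)
def ruler(im,x0,x1,s):
    for x in range(x0,x1,10):
        k=int((x1-x)/s); cv2.line(im,(0,k),(12,k),(0,0,255),1); cv2.putText(im,str(x),(14,k+4),0,.35,(0,0,255),1)
E
python3 - <<'E'
from h import *
T=np.array([[0.397,-0.884,-0.245,0.532],[0.918,0.383,0.105,-0.107],[0.001,-0.266,0.964,0.373],[0,0,0,1]])
u,_,v=np.linalg.svd(T[:3,:3]); T[:3,:3]=u@v
P=dict(img=cv2.imread('pics/w.png'),cx=251.0225,cy=191.6965,fx=297.3186,fy=297.3186,camera_from_world=np.linalg.inv(T))
r=R(P,45,115,60,120,.14)
q=bot.read_camera('wrist'); q['img']=q['img'][:,:,::-1].copy(); r2=R(q,45,115,60,120,.14)
im=np.hstack([r,r2[:,:360]]).copy(); ruler(im,45,115,.14)
cv2.imwrite('pics/fin.png',im)
E
```

```text
(no output)
```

View pics/fin.png

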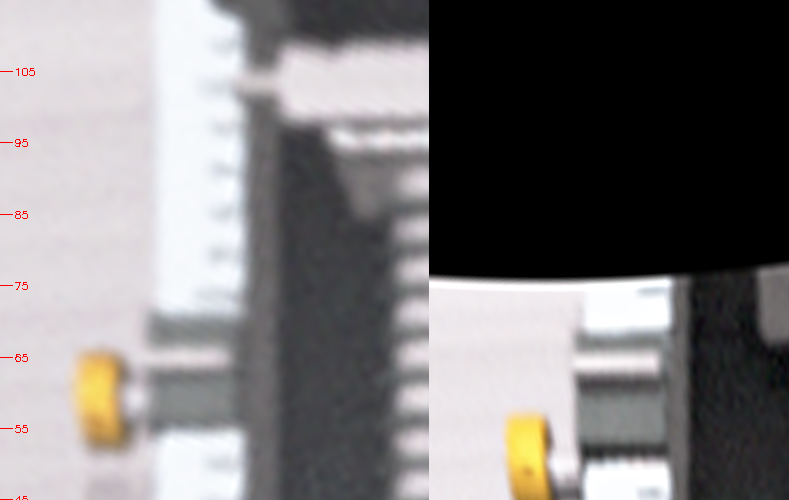

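Left view: pointer at row 85 (x = 103 mm, as it should be at home) and fin at row 356 (65 mm). The pull is about 38 mm.

Emit:
send_rows:
  deltas: "0 -0.008 0 0;0 -0.016 0 0;0 -0.024 0 0;0 -0.031 0 0;0 -0.036 0 0"

```text
t: 13.65
eef_pos: [0.4602, -0.1232, 0.0742]
tool_rot: [0.003, 0.726, 0.687, 0.002]
contact_force: [9.2, 0.2, -10.0]
gripper_width: 0.14
grasp_force: 58.6
```

Emit:
send_rows:
  deltas: "0 -0.001 0 0;0 -0.001 0 0;0 -0.001 0 0;0 -0.001 0 0;0 -0.001 0 0"

```text
t: 14.15
eef_pos: [0.4595, -0.1232, 0.0742]
tool_rot: [0.003, 0.726, 0.687, 0.002]
contact_force: [8.5, -0.4, -7.5]
gripper_width: 0.139
grasp_force: 58.6
```

Run:
```python
from h import *
o=bot.get_obs(); print(o['q'].round(2),o['eef_pos'].round(4),o['contact_force'].round(1), 'pull',((o['eef_pos'][:2]-[.4915,-.125])@ex*1000).round(2)); marks()
t=bot.read_camera('top'); s=bot.read_camera('scene')
ims=[R(p,30,115,60,120,.2,fish=False)[:,:,::-1] for p in(t,s)]
im=np.hstack(ims).copy(); ruler(im,35,115,.2)
b=s['img'][185:225,180:225,::-1]; b=cv2.resize(b,None,fx=9,fy=9,interpolation=2)[:im.shape[0]] ; b=cv2.copyMakeBorder(b,0,max(0,im.shape[0]-b.shape[0]),0,0,0)
im=np.hstack([cv2.resize(im,(390,im.shape[0])),b[:,:405]]); cv2.imwrite('pics/f.png',im); print(im.shape)
```

```text
[-0.46  0.5   0.74  2.2  -0.58  0.63  0.64] [ 0.4595 -0.1232  0.0742] [ 8.5 -0.4 -7.5] pull -32.04
wrist pointer []
wrist index_mark []
wrist index []
top pointer [(np.float64(70.2), 0.056, 0.59)]
top index_mark []
top index [(np.float64(66.0), -0.001, 0.54)]
scene pointer [(np.float64(72.9), 0.057, 0.68)]
scene index_mark [(np.float64(63.0), 0.059, 0.62)]
scene index [(np.float64(66.2), -0.001, 0.37)]
(425, 795, 3)
```

View pics/f.png

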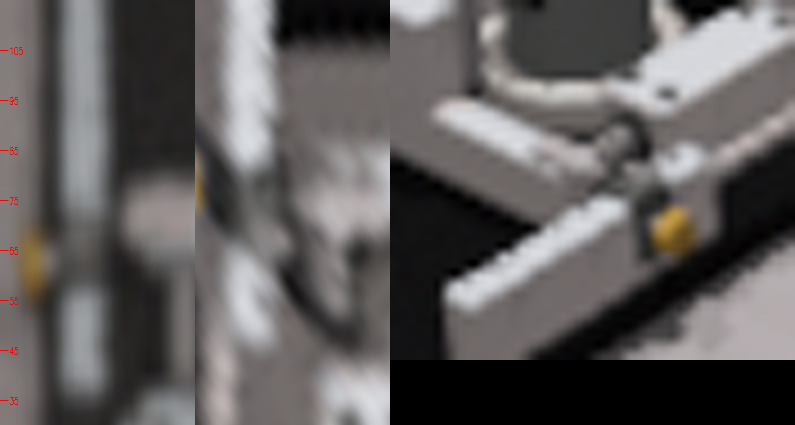

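Run:
```python
from h import *
from scipy.spatial.transform import Rotation as Ro
T=np.array([[0.397,-0.884,-0.245,0.532],[0.918,0.383,0.105,-0.107],[0.001,-0.266,0.964,0.373],[0,0,0,1]])
u,_,v=np.linalg.svd(T[:3,:3]); T[:3,:3]=u@v
def M(q,t):
    m=np.eye(4); m[:3,:3]=Ro.from_quat([q[1],q[2],q[3],q[0]]).as_matrix(); m[:3,3]=t; return m
K=np.linalg.inv(M([0,.203,.979,0],[.593,-.134,.2391]))@T
T3=M([0.001,.982,.191,.001],[.5955,-.1318,.2425])@K
ims=[]
for f,t in(('w',T),('w3',T3)):
    P=dict(img=cv2.imread(f'pics/{f}.png'),cx=251.0225,cy=191.6965,fx=297.3186,fy=297.3186,camera_from_world=np.linalg.inv(t))
    r=R(P,45,115,60,120,.14); ims.append(r); g=r.min(-1).astype(float); xs=115-.14*np.arange(len(g))
    for nm,c0,c1,a,b in(('fin',165,220,58,70),('ptr',248,272,98,109)):
        pr=g[:,c0:c1].mean(1); w=(xs>a)&(xs<b); pk=xs[w][np.argmax(pr[w])]; n=w&(abs(xs-pk)<2.2); q=np.clip(pr-pr[n].min(),0,None)*n
        print(f,nm,pk.round(2),((q*xs).sum()/q.sum()).round(2))
im=np.hstack(ims)[:,:800].copy(); ruler(im,45,115,.14); cv2.imwrite('pics/g.png',im)
```

```text
w fin 65.02 65.13
w ptr 103.52 103.6
w3 fin 69.92 69.23
w3 ptr 98.9 99.17
```

Emit:
send_rows:
  deltas: "0 -0.003 0 0;0 -0.006 0 0;0 -0.006 0 0;0 -0.006 0 0;0 -0.006 0 0"

```text
t: 15.35
eef_pos: [0.4538, -0.1228, 0.0742]
tool_rot: [0.003, 0.726, 0.687, 0.002]
contact_force: [10.0, 0.3, -9.3]
gripper_width: 0.136
grasp_force: 58.9
```

View pics/g.png

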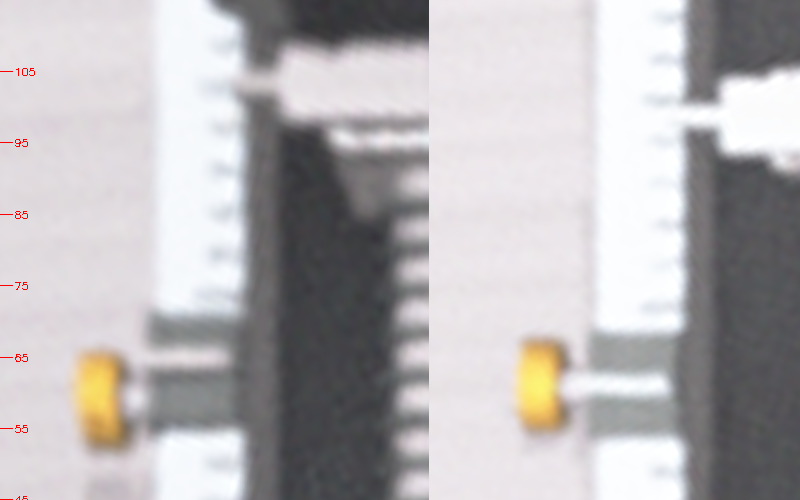

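The viewing budget is used up, so the last check is numeric. The two views put the distance between pointer and fin at 37.5 to 38.5 mm, and the measured pull is 37.75 mm.

Run:
```python
from h import *
o=bot.get_obs(); print(o['eef_pos'].round(4),o['contact_force'].round(1),'pull',((o['eef_pos'][:2]-[.4915,-.125])@ex*1000).round(2))
marks(); marks()
ey=np.array([-ex[1],ex[0]])
for n in('scene','top','wrist'):
    p=bot.read_camera(n)
    for k in('handle','sensor','label'):
        print(n,k,[(((np.array(v['xyz'][:2])-N)@np.c_[ex,ey]*1000).round(1),round(v['xyz'][2],3),round(v['confidence'],2)) for v in bot.landmark_of(p,k) if np.hypot(*(np.array(v['xyz'][:2])-N))<.16])
p=bot.read_camera('wrist'); C=wcloud(p); m=(p['depth']>0)&(abs(C[...,2]-.109)<.005)&(np.hypot(*(C[...,:2]-N).transpose(2,0,1))<.035)
print('top',m.sum(), np.median(C[m][:,2]) if m.any() else '')
```

```text
[ 0.4538 -0.1228  0.0742] [10.   0.3 -9.3] pull -37.77
wrist pointer []
wrist index_mark []
wrist index []
top pointer [(np.float64(62.8), 0.055, 0.87)]
top index_mark [(np.float64(64.5), 0.055, 0.35)]
top index [(np.float64(63.8), -0.001, 0.57)]
scene pointer [(np.float64(65.4), 0.057, 0.64)]
scene index_mark [(np.float64(66.9), 0.06, 0.51)]
scene index [(np.float64(61.6), -0.002, 0.38)]
wrist pointer []
wrist index_mark []
wrist index []
top pointer [(np.float64(65.8), 0.058, 0.86)]
top index_mark [(np.float64(64.3), 0.055, 0.51)]
top index [(np.float64(64.5), 0.0, 0.51)]
scene pointer [(np.float64(66.0), 0.056, 0.89)]
scene index_mark [(np.float64(64.8), 0.06, 0.53)]
scene index [(np.float64(63.6), -0.002, 0.47)]
scene handle [(array([-140.1,   -0.5]), 0.082, 0.64), (array([62.5, 92.3]), 0.054, 0.16)]
scene sensor [(array([ 0.3, -1.2]), 0.024, 0.96)]
scene label [(array([-40.9,  -4. ]), -0.002, 0.18)]
top handle [(array([-135.9,   -2. ]), 0.081, 0.67)]
top sensor [(array([-2.1, -3.1]), 0.023, 0.72)]
top label [(array([ -0.2, -21. ]), 0.075, 0.55), (array([67. , 88.4]), -0.002, 0.48)]
wrist handle [(array([-142.6,    0.5]), 0.083, 0.65)]
wrist sensor [(array([ 3.8, -3.3]), 0.025, 0.58)]
wrist label [(array([  1.5, -24.6]), 0.076, 0.65)]
top 2107 0.10838010677000978
```

```bash
python3 -c "
from station import bot
print(bot.hand_in())"
```

```text
the job is handed in; nothing more can be done
None
```

I turned the sensor so its label faces the reader (within about 2° by my measurement), let go of it, and handed the job in with the arm holding the slide at the mark. The slide is drawn out 37.8 mm; I measured the mark at about 38 mm, give or take 0.5 mm, and no verdict came back.

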